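# Hang the rinse basket up to drip dry

## Task

Take the rinse basket out of the blue soak tub with its bail still folded and stand it on the black drain mat, and let go of it. There, swing its bail upright so that it stands up by itself with nothing touching it, then pick the basket up by the bail and hang it level on the hook stand, with the bail's bar lying in the seat of both prongs, and let go. Never tip the basket over, and do not shift or knock over the other things on the bench.

Things in the scene. Friction and masses are not known exactly. Their poses are not given: they have to be found in the camera images.
- basket_center (a point): Centre, half-way up, of the aluminium rinse basket: open box 62 mm along its x, 112 along its y, 68 tall, walls 3 mm, 0.2 to 0.45 kg. z up. Starts on the tub's floor. Outer faces at x = +-31 mm are bare: grip across them (62 mm), near the rim, from above. The bail's pivots are at the middle of the short sides, 24 mm above this point (10 mm below the rim).
- bail_bar (a point): Centre of the bail's crossbar. Bail: a U of 10 mm steel bar, legs 85 mm long, 61 mm either side of the basket's middle; crossbar along the basket's y, its middle 52 mm in a red sleeve 14 mm thick. Folded: bar on the basket's +x side, 82 mm from its middle, 11 mm above its rim (a 45 mm gap to the basket's side). Upright: 85 mm above the pivots.
- bail (a joint): Bail angle in rad: 0 folded on the basket's +x side (there it slopes 0.25 rad up from level), 1.32 straight up, 2.64 folded on the -x side. Light pivot friction (0.007 N m), 40 g: it stays by itself within about 0.25 rad of upright, else falls to the nearer side. A push under 1 N moves it.
- tub: Blue open soak tub fixed to the bench, 174 mm along its x, 180 mm along its y, walls 5 mm thick and 60 mm tall, inner floor 5 mm above the bench. Origin: centre of its underside. The basket starts in it with the bail folded towards the tub's -x wall.
- mat: Black ribbed drain mat fixed to the bench, 200 x 200 mm, 6 mm thick; origin at the centre of its underside. The steel weight stands along its +x edge.
- hook: Fixed stand with two steel prongs, 8 mm thick, orange tips. Origin on the bench below the seat. Prongs run along its x at y = +-38 mm: free tips at x = -22 mm, 238 mm high at most; seat (dip) at x = 0. At x = +75 mm a crossbar, top 234 mm above the bench, and a post join them; nothing is higher. Base plate 8 mm thick, x -50 to +100 mm, 110 mm wide.
- hook_seat (a point): Where the centre of the bail's crossbar lies once hung: midway between the prongs, 220 mm above the bench, the bar along the stand's y, one prong on each side of the red sleeve and inside the bail's legs. Axes as hook.
- weight_mid (a point): Bystander: polished steel 200 g weight standing on the drain mat, 34 mm wide, 55 mm tall; this point is its middle, half-way up. Leave it alone.
- black_big_mid (a point): Bystander: black lidded tube standing on the bench, 58 mm wide, 130 mm tall; this point is its middle, half-way up. Leave it alone.
- beaker_mid (a point): Bystander: glass cup standing on the bench, 68 mm wide, 90 mm tall; this point is its middle, half-way up. Leave it alone.
- black_small_mid (a point): Bystander: small black lidded tube standing on the bench, 40 mm wide, 95 mm tall; this point is its middle, half-way up. Leave it alone.
- amber_jar_mid (a point): Bystander: amber jar standing on the bench, 42 mm wide, 90 mm tall; this point is its middle, half-way up. Leave it alone.
- cylinder_tall_mid (a point): Bystander: tall glass measuring cylinder standing on the bench, foot 72 mm wide, 250 mm tall; this point is its middle, half-way up. Leave it alone.
- cylinder_short_mid (a point): Bystander: glass measuring cylinder standing on the bench, foot 72 mm wide, 200 mm tall; this point is its middle, half-way up. Leave it alone.

How it is judged:
By the outcome, as a careful person would: the job done as asked, in the order asked, and still so for the second after the job is handed in, with the robot touching nothing.
It also fails if it takes over 72 s, if anything falls off the work surface, if the arm or the gripper's body presses on something with over 40 N, if the wrist force passes 120 N, or if a joint passes its speed limit or range.

## Robot

A 6-joint arm with a two-finger parallel gripper is mounted at the origin on the work surface. World frame = base frame: x ahead of the robot, y to its left, z up, the work surface at z = 0. Lengths are in mm, angles in degrees, forces in N, time in s.
With the tool pointing down it reaches from about 300 to 850 mm from the base axis. Payload 4.2 kg.
Tool frame: the origin (TCP) lies at the very end of the fingers, on their centre line; the grasp point (between the pads) lies 19 mm behind it (env.grip_point_offset is the distance from the TCP to the grasp point, in mm); z points along the fingers, y is the line along which they close (so a half turn about z gives the same grasp; the last joint's range is limited). The gripper opens to 91 mm and grips with 3 to 60 N. Pads are 32 mm wide; open, the fingers measure 118 mm over their backs; the gripper's body (76 mm by 178 mm) begins 60 mm behind the grasp point.
Start: joints at [-1.146, 18.312, 89.639, -0, 72.044, -1.146], TCP at [575.016, 0, 213.976] pointing down, gripper open.
Joint ranges: [-177.97, 177.97], [-48.28, 115.42], [12.27, 149.76], [-77.06, 257.06], [2.81, 150.46], [-146.56, 146.56]. Speed limits (degrees/s): [147.25, 147.25, 180, 180, 180, 180].

## Interface

Orientations are given as [roll, pitch, yaw] about the fixed x, y, z axes, in that order (R = Rz(yaw) Ry(pitch) Rx(roll)).
In Python, from workcell import env gives the robot as it stands. The module is installed in compiled form; this text tells all that it offers.
- The arm moves only by the tool arm_command, never from a script. Its argument "rows" is a list of rows, each an object with "delta_pos": the shift along the tool's x, y, z in mm, a list of three; "roll": the turn about the tool's z in units of 5 degrees (1.0 is 5 degrees); "jaw": the opening in per cent of the stroke, from 0 (shut) to 100 (fully open). A call has 1 to 20 rows; each row is the pose to reach, as a shift and turn from the pose commanded when the call began, along the tool's axes at that moment; what a row does not reach only later rows make up. A row lasts 1/12 s, in which the tool goes at most 41.7 mm and 7.16 degrees, less where a joint would pass 70% of its speed; a pose out of reach is approached as far as the arm can. A call with a gripper value outside its range is refused whole. The fingers move at their own pace and stop on an object; "squeeze" is the grip in N (left out, the last holds). Time passes only in rows, so rows that repeat a pose let the fingers close. It gives the time, the measured TCP pose, the force, the opening and the grip force at its end, in the units of the state.
- env.state(): the state, without advancing time (a new reading comes with each control period).
- env.grab_frame(name): name is "scene" or "side" or "wrist"; returns a dict with "img" (420x560x3 uint8, blue, green, red), "z_map" (420x560 float32, mm along the optical axis (not along the pixel's ray), 0 where there is no reading), "fov_y" (degrees; the focal length in pixels is half the picture's height over the tangent of half this angle, whatever the lens; pixels are square), "cx", "cy" (the principal point, pixels), "R" (3x3) and "t" (3): a world point X has camera coordinates R X + t; the wrist camera has in their place "T_tool_cam" (4x4, takes a point from camera to tool coordinates, whose origin is the TCP and whose axes are the flange's). Camera axes: x right, y down, z forward; pixel columns grow to the right and rows downward; lengths in mm; the calibration is good to about 2 mm. A picture is of the moment at which its call begins: read the wrist's pose just before it.
- env.job_done(): hands the job in; it is judged then, once.
The state is a dict: "time_s": time; "qpos": joint angles; "qvel": joint speeds; "effort": joint torques, N m; "ee_pos": TCP position; "ee_rot": TCP orientation; "force": force on the tool from outside, world axes, zero at the start; "torque": the same for the moment, N m; "gripper_width": finger opening in mm; "gripper_force": force on a finger pad.
Only numpy, scipy, OpenCV 4.12 (cv2) and the standard library are available. Lean on these libraries where they do the work, as an engineer would, in place of code of your own. Each camera call takes 0.05 s, during which the arm holds its last target. There are 200 camera calls.

## Working session

There is one attempt and no reset: what is moved stays moved. The work goes in short steps, Python scripts to look and compute and a tool call to move; the robot and the scene stay as the last step left them, time stands still between calls to the robot, and variables do not carry over. Pictures are saved under pics/ and viewed, at most 10 in all, crops included, and the job is handed in when it is done.

Besides the shell and the picture viewer there is one more tool, called after "Call:" as name([rows], argument=value, ...), one row to a line, values as JSON. arm_command: Moves the arm, as the interface text tells. Its arguments: {"type":"object","properties":{"rows":{"type":"array"},"squeeze":{"type":"number"}},"required":["rows"]}

```bash
mkdir -p pics; cat > h.py <<'E'
import numpy as np, cv2
from workcell import env
def pts(f, st=None):
    z=f["z_map"]; h,w=z.shape; fl=h/2/np.tan(np.radians(f["fov_y"])/2)
    v,u=np.mgrid[:h,:w]
    c=np.stack([(u-f["cx"])*z/fl,(v-f["cy"])*z/fl,z],-1)
    if "R" in f: p=(c-np.array(f["t"]))@np.array(f["R"])
    else:
        from scipy.spatial.transform import Rotation as Ro
        T=np.array(f["T_tool_cam"]); c=c@T[:3,:3].T+T[:3,3]
        p=c@Ro.from_euler('xyz',st["ee_rot"],degrees=True).as_matrix().T+np.array(st["ee_pos"])
    p[z==0]=np.nan
    return p
E
python3 - <<'E'
from h import *
print(env.state())
for n in("scene","side"):
    f=env.grab_frame(n); np.save(n+".npy",f,allow_pickle=True); cv2.imwrite(f"pics/{n}0.png",f["img"])
    p=pts(f); print(n,-np.array(f["R"]).T@f["t"],np.nanmin(p.reshape(-1,3),0),np.nanmax(p.reshape(-1,3),0))
E
```

```text
{'time_s': 0.0, 'qpos': array([-1.14555467e+00,  1.83515135e+01,  8.97079045e+01,  3.19722837e-04,
        7.20433973e+01, -1.14622719e+00]), 'qvel': array([ 0.00813372,  0.01613799, -0.0090049 ,  0.01101602,  0.04033237,
       -0.01292513]), 'effort': array([-5.01459035e-04, -4.12465632e+01, -2.31973493e+01,  7.28826877e-02,
        4.58198413e-02, -1.41870069e-04]), 'ee_pos': array([5.74483286e+02, 1.65034229e-02, 2.13111411e+02]), 'ee_rot': array([-1.79897211e+02, -2.36063679e-03,  9.00005716e+01]), 'force': array([ 0.16625145, -0.19012611,  0.39784611]), 'torque': array([-0.03308694, -0.01768033,  0.06007223]), 'gripper_force': 0.0, 'gripper_width': 91.17199670265812}
scene [1326.11927908 -482.6023455  1104.43781547] [-2301.84016005  -940.05575592  -780.832481  ] [1267.48640028 2192.51399221  631.06922355]
side [258.705749   605.02576785 735.17399102] [ -100.10732496 -1927.08923486  -773.83921228] [2443.99510224  603.46399629  652.38833626]
```

View pics/scene0.png

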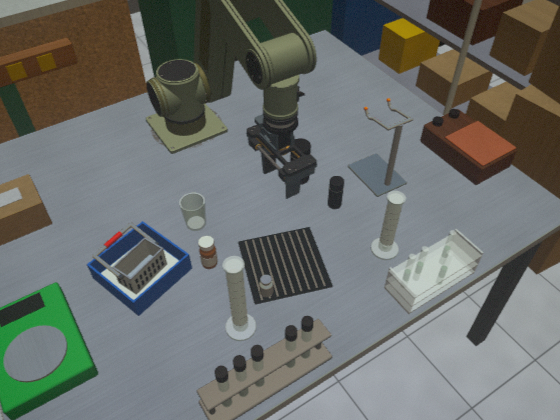

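View pics/side0.png

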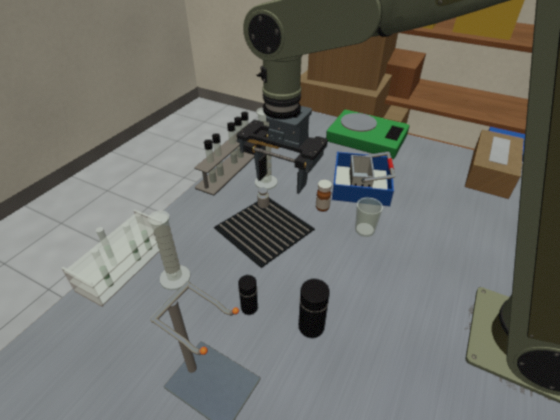

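The scene picture shows the tub at (140,265) with the red sleeve at (113,240), the mat at (285,263) with the weight at (266,285), and the hook tips at (366,108) and (388,100). In the side picture the basket is at (365,168), the sleeve at (390,165), and the hook tips at (235,310) and (203,351).

```bash
python3 - <<'E'
from h import *
F={n:np.load(n+".npy",allow_pickle=True).item() for n in("scene","side")}
P={n:pts(F[n]) for n in F}
def box(n,u0,v0,u1,v1):
    m=np.zeros((420,560),bool); m[v0:v1,u0:u1]=1; return m
def rect(q,name):
    r=cv2.minAreaRect(q[:,:2].astype(np.float32)); print(name,len(q),'c',np.round(r[0],1),'size',np.round(r[1],1),'ang',round(r[2],1),'z',np.round(np.percentile(q[:,2],[5,50,95]),1))
for n,b,bm,bb in(("scene",(80,215,200,315),(235,225,335,305),None),("side",(325,145,400,210),(210,190,320,265),None)):
    p=P[n]; hsv=cv2.cvtColor(F[n]["img"],cv2.COLOR_BGR2HSV); H,S,V=[hsv[...,i].astype(int) for i in range(3)]; z=p[...,2]
    blue=(abs(H-112)<14)&(S>130)
    rect(p[box(n,*b)&blue&(z>54)&(z<66)],n+' tub rim')
    red=((H<8)|(H>172))&(S>150)&(V>90)
    q=p[box(n,*b)&red&(z>50)]; rect(q,n+' red')
    q=p[box(n,*b)&~blue&~red&(z>66)&(z<80)]; rect(q,n+' baskrim')
    q=p[box(n,*b)&~blue&~red&(z>80)&(z<95)]; 
    if len(q)>5: rect(q,n+' bail?')
    q=p[box(n,*bm)&(V<70)&(abs(z-5)<5)]; rect(q,n+' mat')
    q=p[box(n,*bm)&(z>35)&(z<70)]
    if len(q)>5: rect(q,n+' weight')
    org=(H>3)&(H<16)&(S>170)&(z>215)&(z<250)
    k,l,s,c=cv2.connectedComponentsWithStats(org.astype(np.uint8))
    for i in range(1,k):
        if s[i,4]>=4: print(n,'orange',c[i].round(),np.nanmean(p[l==i],0).round(1),s[i,4])
for n,b in(("scene",(340,95,420,200)),("side",(140,270,265,410))):
    p=P[n];z=p[...,2]; q=p[box(n,*b)&(z>200)&(z<250)]; rect(q,n+' prongs')
    q=p[box(n,*b)&(z>3)&(z<14)]; rect(q,n+' base')
for nm,n,b,zl in(("bbig","side",(295,278,332,340),60),("bsmall","side",(235,272,260,318),50),("bsmall","scene",(325,172,347,210),50),("bbig","scene",(290,140,312,165),60),("beaker","scene",(178,190,208,230),40),("beaker","side",(352,196,384,238),40),("amber","side",(314,178,334,212),40),("amber","scene",(196,234,220,270),40),("tall","scene",(220,255,258,340),20),("short","scene",(370,188,408,260),20),("short","side",(145,205,192,290),20)):
    p=P[n];z=p[...,2]; q=p[box(n,*b)&(z>zl)&(z<260)]; 
    if len(q)>3: rect(q,nm+' '+n)
E
```

```text
scene tub rim 601 c [ 477.7 -357.7] size [180.1 182.2] ang 18.0 z [55.1 59.5 63.4]
scene red 89 c [ 409.3 -387. ] size [14.5 48.9] ang 20.7 z [83.8 89.  93.3]
scene baskrim 543 c [ 469.9 -308.3] size [272.8 135.8] ang 88.0 z [66.8 72.4 78.5]
scene bail? 239 c [ 448.7 -318.7] size [258.9 114.1] ang 70.1 z [80.9 86.6 91. ]
scene mat 3152 c [649.8 -39.6] size [199.6 203.3] ang 71.6 z [2.7 6.4 9.3]
scene weight 186 c [ 702.7 -126.1] size [31.6 29.4] ang 59.8 z [37.7 56.5 63.5]
scene orange [388. 100.] [482.6 410.  232.7] 4
scene orange [365. 108.] [479.2 333.8 232.8] 5
side tub rim 164 c [ 477.2 -353.9] size [169.7 185.1] ang 18.7 z [54.5 57.5 60.9]
side red 36 c [ 407.7 -383.6] size [10.7 49.1] ang 22.4 z [85.3 88.4 91.3]
side baskrim 377 c [ 467.2 -295.9] size [156.7 284.1] ang 6.5 z [67.  72.2 78.5]
side bail? 288 c [ 418.7 -286.9] size [283. 182.] ang 68.6 z [80.8 87.3 90.9]
side mat 2593 c [647.2 -36.1] size [199.3 198.2] ang 72.1 z [3.1 5.3 7.5]
side weight 141 c [ 630.4 -147.3] size [178.4  23.5] ang 25.5 z [37.  46.9 63.1]
side orange [235. 310.] [475.2 341.1 232.3] 17
side orang
[... 536 characters left out ...]
 [552.8 192.9] size [40.  41.6] ang 53.3 z [53.2 88.1 97.9]
bbig scene 223 c [410.5 172.4] size [53.5 57. ] ang 43.7 z [ 96.4 129.5 134.3]
beaker scene 613 c [ 402.2 -168.9] size [65.3 68.7] ang 56.8 z [44.4 71.4 91.2]
beaker side 645 c [ 401.2 -165. ] size [66.9 65.6] ang 49.3 z [45.  70.8 89.4]
amber side 291 c [ 543.9 -207.6] size [41.2 67.9] ang 11.2 z [43.9 70.8 90.9]
amber scene 362 c [ 544.1 -201.7] size [40.8 40.5] ang 12.0 z [44.1 81.2 92.5]
tall scene 1237 c [ 748.6 -226.4] size [42.3 44.9] ang 59.2 z [ 39.5 180.6 251.6]
short scene 885 c [794.8 181. ] size [ 42.5 139.3] ang 58.0 z [ 33.8 138.8 202.4]
short side 1517 c [728.3 233.4] size [ 59.8 392.7] ang 61.4 z [ 34.2 120.3 201. ]
```

Call:
arm_command([
  {"delta_pos": [-357,-90,-20],"roll": -4,"jaw": 100},
  {"delta_pos": [-357,-90,-20],"roll": -4,"jaw": 100},
  {"delta_pos": [-357,-90,-20],"roll": -4,"jaw": 100},
  {"delta_pos": [-357,-90,-20],"roll": -4,"jaw": 100},
  {"delta_pos": [-357,-90,-20],"roll": -4,"jaw": 100},
  {"delta_pos": [-357,-90,-20],"roll": -4,"jaw": 100},
  {"delta_pos": [-357,-90,-20],"roll": -4,"jaw": 100},
  {"delta_pos": [-357,-90,-20],"roll": -4,"jaw": 100},
  {"delta_pos": [-357,-90,-20],"roll": -4,"jaw": 100},
  {"delta_pos": [-357,-90,-20],"roll": -4,"jaw": 100},
  {"delta_pos": [-357,-90,-20],"roll": -4,"jaw": 100},
  {"delta_pos": [-357,-90,-20],"roll": -4,"jaw": 100},
  {"delta_pos": [-357,-90,-20],"roll": -4,"jaw": 100},
  {"delta_pos": [-357,-90,-20],"roll": -4,"jaw": 100},
])

```text
time_s: 1.27
ee_pos: [485.5, -355.4, 233.9]
ee_rot: [180.0, -0.0, 110.1]
force: [-0.1, 0.2, 0.1]
gripper_width: 91.3
gripper_force: 0.0
```

```bash
cat >> h.py <<'E'
def go(x,y,z,tooly):  # world TCP target, world yaw of tool y (mod 180) -> tool delta & roll units
    from scipy.spatial.transform import Rotation as Ro
    s=env.state(); R=Ro.from_euler('xyz',s["ee_rot"],degrees=True).as_matrix()
    d=R.T@(np.array([x,y,z])-s["ee_pos"]); cur=np.degrees(np.arctan2(R[1,1],R[0,1]))
    a=-((tooly-cur+90)%180-90)
    print("delta",d.round(1),"roll",round(a/5,2),"toolyaw",round(cur,2),"pos",np.round(s["ee_pos"],1),"t",round(s["time_s"],2),"w",round(s["gripper_width"],1))
def rect(q,name):
    r=cv2.minAreaRect(q[:,:2].astype(np.float32)); print(name,len(q),'c',np.round(r[0],1),'size',np.round(r[1],1),'ang',round(r[2],1),'z',np.round(np.percentile(q[:,2],[5,50,95]),1))
E
python3 - <<'E'
from h import *
s=env.state(); f=env.grab_frame("wrist"); cv2.imwrite("pics/w1.png",f["img"]); np.save("w1.npy",(f,s),allow_pickle=True)
print(np.round(f["T_tool_cam"],3)); p=pts(f,s); go(485,-357,230,20)
hsv=cv2.cvtColor(f["img"],cv2.COLOR_BGR2HSV); H,S,V=[hsv[...,i].astype(int) for i in range(3)]; z=p[...,2]
red=((H<8)|(H>172))&(S>150)&(z>60)&(z<110); blue=(abs(H-112)<14)&(S>130)
rect(p[red],'red')
rect(p[blue&(abs(z-60)<5)],'tub')
m=(abs(z-73)<4)&~blue&~red&(abs(p[...,0]-485)<75)&(abs(p[...,1]+357)<75); rect(p[m],'rim')
E
```

```text
[[-1.00000e-03 -9.64000e-01 -2.66000e-01  7.46790e+01]
 [ 1.00000e+00 -1.00000e-03 -1.00000e-03  1.39000e-01]
 [ 0.00000e+00 -2.66000e-01  9.64000e-01 -1.72386e+02]
 [ 0.00000e+00  0.00000e+00  0.00000e+00  1.00000e+00]]
delta [-1.2 -1.   4. ] roll 0.02 toolyaw 20.12 pos [ 485.5 -355.5  234. ] t 1.32 w 91.4
red 598 c [ 406.1 -387.9] size [11.9 50.9] ang 21.5 z [88.  91.6 93.1]
tub 2285 c [ 476.7 -356.8] size [173.7 179.9] ang 18.2 z [59.7 61.5 62.7]
rim 1863 c [ 475.1 -359.4] size [ 78.1 131.3] ang 20.9 z [70.4 74.3 76.1]
```

View pics/w1.png

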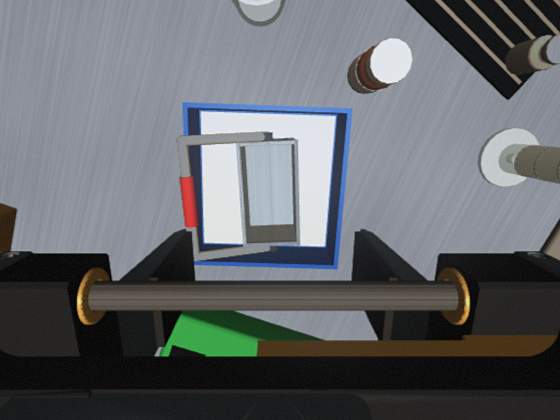

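The wrist picture shows the basket rim from (241,140) to (298,246), the bail folded to the left with the sleeve at (188,202), and the fingers clear.

```bash
python3 - <<'E'
from h import *
f,s=np.load("w1.npy",allow_pickle=True); p=pts(f,s); z=p[...,2]
for a in(20.5,21.5):
    c,t=np.cos(np.radians(a)),np.sin(np.radians(a)); d=p[...,:2]-[482.4,-357.8]
    bx=d[...,0]*c+d[...,1]*t; by=-d[...,0]*t+d[...,1]*c
    m=(abs(z-73.5)<4)&(abs(bx)<45)&(abs(by)<70)
    print(a,[ (lo,np.percentile(bx[m&(by>lo)&(by<lo+15)],[1,99]).round(1)) for lo in(-45,-20,5,30)], np.percentile(by[m&(abs(bx)<20)],[1,99]).round(1))
go(482.5,-357.5,42,21)
E
```

```text
20.5 [(-45, array([-31.2,  31.9])), (-20, array([-31.8,  30.4])), (5, array([-32.8,  30.1])), (30, array([-33.6,  28.8]))] [-63.   66.4]
21.5 [(-45, array([-31.7,  31.1])), (-20, array([-32.1,  30.2])), (5, array([-32.5,  30.3])), (30, array([-32.9,  29.4]))] [-63.   66.6]
delta [ -0.9  -3.5 192. ] roll -0.18 toolyaw 20.12 pos [ 485.5 -355.5  234. ] t 1.32 w 91.4
```

Call:
arm_command([
  {"delta_pos": [1,-4,35],"roll": -0.45,"jaw": 100},
  {"delta_pos": [1,-4,70],"roll": -0.45,"jaw": 100},
  {"delta_pos": [1,-4,100],"roll": -0.45,"jaw": 100},
  {"delta_pos": [1,-4,125],"roll": -0.45,"jaw": 100},
  {"delta_pos": [1,-4,150],"roll": -0.45,"jaw": 100},
  {"delta_pos": [1,-4,170],"roll": -0.45,"jaw": 100},
  {"delta_pos": [1,-4,185],"roll": -0.45,"jaw": 100},
  {"delta_pos": [1,-4,192],"roll": -0.45,"jaw": 100},
  {"delta_pos": [1,-4,192],"roll": -0.45,"jaw": 100},
  {"delta_pos": [1,-4,192],"roll": -0.45,"jaw": 100},
])

```text
time_s: 2.15
ee_pos: [481.5, -357.1, 42.5]
ee_rot: [180.0, 0.0, 112.3]
force: [0.4, 0.1, 0.4]
gripper_width: 90.9
gripper_force: 0.0
```

Call:
arm_command([
  {"delta_pos": [0,0,0],"roll": 0,"jaw": 75},
  {"delta_pos": [0,0,0],"roll": 0,"jaw": 70},
  {"delta_pos": [0,0,0],"roll": 0,"jaw": 60},
  {"delta_pos": [0,0,0],"roll": 0,"jaw": 55},
  {"delta_pos": [0,0,0],"roll": 0,"jaw": 55},
  {"delta_pos": [0,0,0],"roll": 0,"jaw": 55},
  {"delta_pos": [0,0,0],"roll": 0,"jaw": 55},
  {"delta_pos": [0,0,0],"roll": 0,"jaw": 55},
], squeeze=25)

```text
time_s: 2.82
ee_pos: [481.5, -357.6, 42.6]
ee_rot: [179.9, 0.1, 112.2]
force: [1.3, 0.7, 5.0]
gripper_width: 61.9
gripper_force: 25.0
```

Call:
arm_command([
  {"delta_pos": [0,0,-5],"roll": 0,"jaw": 55},
  {"delta_pos": [0,0,-15],"roll": 0,"jaw": 55},
  {"delta_pos": [0,0,-27],"roll": 0,"jaw": 55},
  {"delta_pos": [0,0,-40],"roll": 0,"jaw": 55},
  {"delta_pos": [0,0,-53],"roll": 0,"jaw": 55},
  {"delta_pos": [0,0,-66],"roll": 0,"jaw": 55},
  {"delta_pos": [0,0,-79],"roll": 0,"jaw": 55},
  {"delta_pos": [0,0,-92],"roll": 0,"jaw": 55},
  {"delta_pos": [0,0,-105],"roll": 0,"jaw": 55},
  {"delta_pos": [0,0,-118],"roll": 0,"jaw": 55},
  {"delta_pos": [0,0,-130],"roll": 0,"jaw": 55},
  {"delta_pos": [0,0,-140],"roll": 0,"jaw": 55},
  {"delta_pos": [0,0,-145],"roll": 0,"jaw": 55},
  {"delta_pos": [0,0,-145],"roll": 0,"jaw": 55},
])

```text
time_s: 3.98
ee_pos: [481.1, -357.7, 188.1]
ee_rot: [180.0, 0.1, 112.2]
force: [0.0, -0.2, -4.5]
gripper_width: 61.6
gripper_force: 25.0
```

```bash
python3 - <<'E'
from h import *
go(645,-25,187,0); print(env.state()["gripper_force"],env.state()["force"])
E
```

```text
delta [245.9 277.7   0.9] roll 4.45 toolyaw 22.25 pos [ 481.1 -357.7  188.1] t 3.98 w 61.6
24.991008639335632 [ 0.03798759 -0.22198917 -4.45900429]
```

Call:
arm_command([
  {"delta_pos": [5,6,0],"roll": 0.1,"jaw": 55},
  {"delta_pos": [15,17,0],"roll": 0.3,"jaw": 55},
  {"delta_pos": [30,33,0],"roll": 0.5,"jaw": 55},
  {"delta_pos": [45,50,0],"roll": 0.8,"jaw": 55},
  {"delta_pos": [62,70,0],"roll": 1.1,"jaw": 55},
  {"delta_pos": [79,89,0],"roll": 1.4,"jaw": 55},
  {"delta_pos": [96,108,0],"roll": 1.7,"jaw": 55},
  {"delta_pos": [113,128,0],"roll": 2.05,"jaw": 55},
  {"delta_pos": [130,147,0],"roll": 2.35,"jaw": 55},
  {"delta_pos": [148,167,0],"roll": 2.7,"jaw": 55},
  {"delta_pos": [165,186,0],"roll": 3.0,"jaw": 55},
  {"delta_pos": [182,206,0],"roll": 3.3,"jaw": 55},
  {"delta_pos": [199,225,0],"roll": 3.6,"jaw": 55},
  {"delta_pos": [214,242,0],"roll": 3.9,"jaw": 55},
  {"delta_pos": [226,256,0],"roll": 4.1,"jaw": 55},
  {"delta_pos": [236,267,0],"roll": 4.3,"jaw": 55},
  {"delta_pos": [243,275,0],"roll": 4.4,"jaw": 55},
  {"delta_pos": [246,278,0],"roll": 4.45,"jaw": 55},
  {"delta_pos": [246,278,0],"roll": 4.45,"jaw": 55},
])

```text
time_s: 5.57
ee_pos: [644.9, -23.5, 186.2]
ee_rot: [-179.9, -0.0, 90.1]
force: [-0.3, -0.7, -4.7]
gripper_width: 62.0
gripper_force: 25.0
```

```bash
python3 - <<'E'
from h import *
go(645,-25,43.5,0)
s=env.state();f=env.grab_frame("wrist"); cv2.imwrite("pics/w2.png",f["img"])
p=pts(f,s);hsv=cv2.cvtColor(f["img"],cv2.COLOR_BGR2HSV); H,S,V=[hsv[...,i].astype(int) for i in range(3)]; z=p[...,2]
red=((H<8)|(H>172))&(S>150)&(z>60)&(z<260); rect(p[red],'red')
E
```

```text
delta [ -1.5   0.3 142.7] roll 0.01 toolyaw 0.07 pos [644.9 -23.5 186.2] t 5.57 w 62.0
red 499 c [587.  -14.6] size [13.4 69.4] ang 60.7 z [228.2 234.8 236.6]
```

View pics/w2.png

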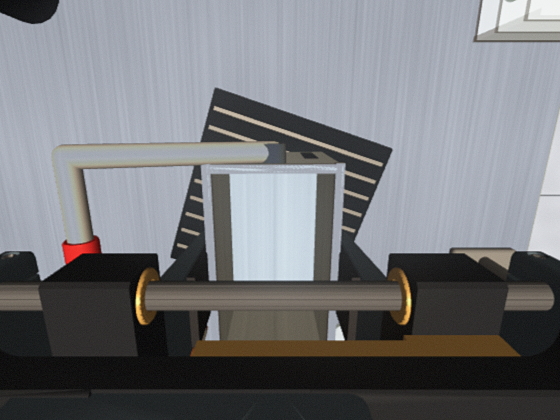

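The wrist picture shows the basket held over the mat, its rim from (205,165) to (340,340). The bail is still folded left, with the sleeve at (82,250).

Call:
arm_command([
  {"delta_pos": [0,0,8],"roll": 0,"jaw": 55},
  {"delta_pos": [0,0,20],"roll": 0,"jaw": 55},
  {"delta_pos": [0,0,35],"roll": 0,"jaw": 55},
  {"delta_pos": [0,0,50],"roll": 0,"jaw": 55},
  {"delta_pos": [0,0,65],"roll": 0,"jaw": 55},
  {"delta_pos": [0,0,80],"roll": 0,"jaw": 55},
  {"delta_pos": [0,0,95],"roll": 0,"jaw": 55},
  {"delta_pos": [0,0,108],"roll": 0,"jaw": 55},
  {"delta_pos": [0,0,118],"roll": 0,"jaw": 55},
  {"delta_pos": [0,0,126],"roll": 0,"jaw": 55},
  {"delta_pos": [0,0,132],"roll": 0,"jaw": 55},
  {"delta_pos": [0,0,136],"roll": 0,"jaw": 55},
  {"delta_pos": [0,0,139],"roll": 0,"jaw": 55},
  {"delta_pos": [0,0,141],"roll": 0,"jaw": 55},
  {"delta_pos": [0,0,141],"roll": 0,"jaw": 55},
  {"delta_pos": [0,0,141],"roll": 0,"jaw": 55},
])

```text
time_s: 6.95
ee_pos: [645.4, -24.4, 46.4]
ee_rot: [180.0, 0.0, 90.0]
force: [-0.0, -0.4, -4.5]
gripper_width: 62.1
gripper_force: 25.0
```

Call:
arm_command([
  {"delta_pos": [0,0,1],"roll": 0,"jaw": 55},
  {"delta_pos": [0,0,2],"roll": 0,"jaw": 55},
  {"delta_pos": [0,0,2.5],"roll": 0,"jaw": 55},
  {"delta_pos": [0,0,3],"roll": 0,"jaw": 55},
  {"delta_pos": [0,0,3],"roll": 0,"jaw": 55},
])

```text
time_s: 7.37
ee_pos: [645.2, -24.4, 43.6]
ee_rot: [180.0, -0.0, 90.0]
force: [-0.9, 0.6, 1.1]
gripper_width: 61.9
gripper_force: 25.0
```

Contact made; release slowly and rise.

Call:
arm_command([
  {"delta_pos": [0,0,0],"roll": 0,"jaw": 72},
  {"delta_pos": [0,0,0],"roll": 0,"jaw": 78},
  {"delta_pos": [0,0,0],"roll": 0,"jaw": 85},
  {"delta_pos": [0,0,0],"roll": 0,"jaw": 92},
  {"delta_pos": [0,0,0],"roll": 0,"jaw": 97},
  {"delta_pos": [0,0,0],"roll": 0,"jaw": 97},
  {"delta_pos": [0,0,0],"roll": 0,"jaw": 97},
  {"delta_pos": [0,0,-10],"roll": 0,"jaw": 97},
  {"delta_pos": [0,0,-30],"roll": 0,"jaw": 97},
  {"delta_pos": [0,0,-60],"roll": 0,"jaw": 97},
  {"delta_pos": [0,0,-90],"roll": 0,"jaw": 97},
  {"delta_pos": [0,0,-120],"roll": 0,"jaw": 97},
  {"delta_pos": [0,0,-150],"roll": 0,"jaw": 97},
  {"delta_pos": [0,0,-165],"roll": 0,"jaw": 97},
  {"delta_pos": [0,0,-170],"roll": 0,"jaw": 97},
  {"delta_pos": [0,0,-170],"roll": 0,"jaw": 97},
  {"delta_pos": [0,0,-170],"roll": 0,"jaw": 97},
])

```text
time_s: 8.78
ee_pos: [644.5, -24.4, 212.2]
ee_rot: [-179.9, -0.0, 90.0]
force: [0.4, -0.6, 0.1]
gripper_width: 88.5
gripper_force: 0.0
```

```bash
cat >> h.py <<'E'
def red(name,zlo=50,zhi=330,xy=None):
    s=env.state();f=env.grab_frame(name);p=pts(f,s);z=p[...,2]
    hsv=cv2.cvtColor(f["img"],cv2.COLOR_BGR2HSV); H,S,V=[hsv[...,i].astype(int) for i in range(3)]
    m=((H<8)|(H>172))&(S>150)&(z>zlo)&(z<zhi)
    if xy: m&=np.hypot(p[...,0]-xy[0],p[...,1]-xy[1])<90
    if m.sum()>5: rect(p[m],name+' red')
    return f,p
E
python3 - <<'E'
from h import *
f,p=red("wrist"); z=p[...,2]; cv2.imwrite("pics/w3.png",f["img"])
m=(abs(z-74)<4)&(abs(p[...,0]-645)<45)&(abs(p[...,1]+25)<70)
for lo in(-70,-45,-20,5): print(np.percentile(p[...,0][m&(p[...,1]>lo)&(p[...,1]<lo+20)],[1,99]).round(1))
print(np.percentile(p[...,1][m&(abs(p[...,0]-645)<20)],[1,99]).round(1),np.nanmedian(z[m]))
go(563,-25,72,0)
for n in("scene","side"): red(n,50,330,(563,-25))
E
```

```text
wrist red 726 c [631.4 -22.7] size [148.9  51.6] ang 0.8 z [88.2 92.6 94.2]
[613.6 676.2]
[613.4 676.2]
[613.3 675.8]
[613.6 676.2]
[-87.9  41.7] 75.32495118646074
delta [ -0.6 -80.8 139.7] roll 0.0 toolyaw 0.0 pos [644.2 -24.4 211.4] t 8.83 w 88.5
scene red 85 c [564.3 -23.8] size [13.8 49.3] ang 0.9 z [84.3 90.9 94. ]
side red 77 c [563.1 -22.4] size [49.6 13.9] ang 88.6 z [86.1 89.7 91.9]
```

Call:
arm_command([
  {"delta_pos": [1,-25,0],"roll": 0,"jaw": 48},
  {"delta_pos": [1,-50,10],"roll": 0,"jaw": 48},
  {"delta_pos": [1,-75,20],"roll": 0,"jaw": 48},
  {"delta_pos": [1,-81,40],"roll": 0,"jaw": 48},
  {"delta_pos": [1,-81,60],"roll": 0,"jaw": 48},
  {"delta_pos": [1,-81,80],"roll": 0,"jaw": 48},
  {"delta_pos": [1,-81,80],"roll": 0,"jaw": 48},
  {"delta_pos": [1,-81,100],"roll": 0,"jaw": 48},
  {"delta_pos": [1,-81,120],"roll": 0,"jaw": 48},
  {"delta_pos": [1,-81,135],"roll": 0,"jaw": 48},
  {"delta_pos": [1,-81,141],"roll": 0,"jaw": 48},
  {"delta_pos": [1,-81,141],"roll": 0,"jaw": 48},
  {"delta_pos": [1,-81,141],"roll": 0,"jaw": 48},
])

```text
time_s: 10.02
ee_pos: [564.6, -23.5, 72.4]
ee_rot: [180.0, 0.0, 90.0]
force: [0.8, 0.9, -0.2]
gripper_width: 43.6
gripper_force: 0.0
```

Call:
arm_command([
  {"delta_pos": [0,0,0],"roll": 0,"jaw": 30},
  {"delta_pos": [0,0,0],"roll": 0,"jaw": 22},
  {"delta_pos": [0,0,0],"roll": 0,"jaw": 17},
  {"delta_pos": [0,0,0],"roll": 0,"jaw": 10},
  {"delta_pos": [0,0,0],"roll": 0,"jaw": 10},
  {"delta_pos": [0,0,0],"roll": 0,"jaw": 10},
  {"delta_pos": [0,0,0],"roll": 0,"jaw": 10},
], squeeze=4)

```text
time_s: 10.6
ee_pos: [563.3, -23.5, 72.3]
ee_rot: [-179.9, 0.0, 90.0]
force: [-3.0, 0.3, 4.7]
gripper_width: 13.7
gripper_force: 4.0
```

```bash
python3 - <<'E'
from h import *
go(563,-23,71,0); red("side",50,330,(563,-25))
r=85;px,pz=645,64
for k in range(1,15):
    a=.25+1.32*k/14; b=.25
    print(round(r*(np.cos(b)-np.cos(a))),round(-r*(np.sin(a)-np.sin(b))),end='; ')
E
```

```text
delta [ 0.5 -0.3  1.3] roll 0.0 toolyaw 0.01 pos [563.3 -23.5  72.3] t 10.6 w 13.7
side red 52 c [567.9 -11.3] size [15.  38.3] ang 32.4 z [ 84.8  90.4 104.2]
2 -8; 5 -15; 9 -22; 14 -29; 19 -35; 24 -41; 30 -46; 37 -51; 44 -55; 51 -58; 59 -61; 66 -62; 74 -64; 82 -64;
```

Call:
arm_command([
  {"delta_pos": [0,1,-4],"roll": 0,"jaw": 10},
  {"delta_pos": [0,2,-8],"roll": 0,"jaw": 10},
  {"delta_pos": [0,5,-15],"roll": 0,"jaw": 10},
  {"delta_pos": [0,9,-22],"roll": 0,"jaw": 10},
  {"delta_pos": [0,14,-29],"roll": 0,"jaw": 10},
  {"delta_pos": [0,19,-35],"roll": 0,"jaw": 10},
  {"delta_pos": [0,24,-41],"roll": 0,"jaw": 10},
  {"delta_pos": [0,30,-46],"roll": 0,"jaw": 10},
  {"delta_pos": [0,37,-51],"roll": 0,"jaw": 10},
  {"delta_pos": [0,44,-55],"roll": 0,"jaw": 10},
  {"delta_pos": [0,51,-58],"roll": 0,"jaw": 10},
  {"delta_pos": [0,59,-61],"roll": 0,"jaw": 10},
  {"delta_pos": [0,66,-62],"roll": 0,"jaw": 10},
  {"delta_pos": [0,74,-64],"roll": 0,"jaw": 10},
  {"delta_pos": [0,79,-64],"roll": 0,"jaw": 10},
  {"delta_pos": [0,81,-64],"roll": 0,"jaw": 10},
  {"delta_pos": [0,82,-64],"roll": 0,"jaw": 10},
  {"delta_pos": [0,82,-64],"roll": 0,"jaw": 10},
  {"delta_pos": [0,82,-64],"roll": 0,"jaw": 10},
])

```text
time_s: 12.23
ee_pos: [645.8, -23.5, 135.7]
ee_rot: [-180.0, -0.0, 90.0]
force: [-0.8, 0.9, -0.1]
gripper_width: 13.7
gripper_force: 4.0
```

```bash
python3 - <<'E'
from h import *
go(645,-23,134,0); print(env.state()["force"],env.state()["gripper_force"])
for n in("side","scene"):
    f,p=red(n,50,330,(645,-25)); cv2.imwrite(f"pics/{n}2.png",f["img"])
E
```

```text
delta [ 0.5 -0.8  1.7] roll -0.0 toolyaw -0.0 pos [645.8 -23.5 135.7] t 12.23 w 13.7
[-0.82425882  0.92955605 -0.05773793] 3.9996521919965744
side red 39 c [648.8  -9.5] size [12.7 32.1] ang 32.4 z [143.7 148.1 150.6]
scene red 24 c [648.1 -45.4] size [11.7 10.7] ang 78.4 z [143.3 150.1 158.5]
```

View pics/side2.png

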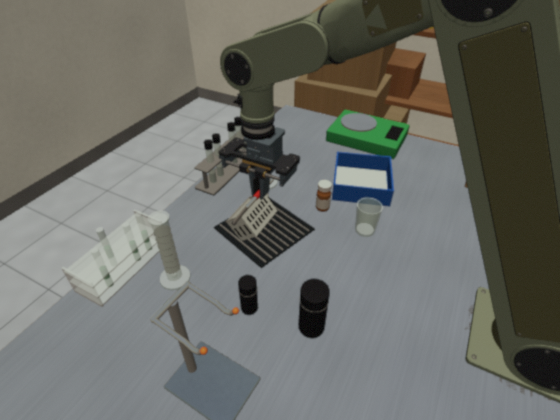

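The side picture shows the basket standing on the mat with the bail upright in the fingers, sleeve at about (258,195). I'll release and rise clear.

Call:
arm_command([
  {"delta_pos": [0,0,0],"roll": 0,"jaw": 18},
  {"delta_pos": [0,0,0],"roll": 0,"jaw": 22},
  {"delta_pos": [0,0,0],"roll": 0,"jaw": 27},
  {"delta_pos": [0,0,0],"roll": 0,"jaw": 33},
  {"delta_pos": [0,0,0],"roll": 0,"jaw": 40},
  {"delta_pos": [0,0,0],"roll": 0,"jaw": 50},
  {"delta_pos": [0,0,0],"roll": 0,"jaw": 60},
  {"delta_pos": [0,0,0],"roll": 0,"jaw": 60},
  {"delta_pos": [0,0,-10],"roll": 0,"jaw": 60},
  {"delta_pos": [0,0,-25],"roll": 0,"jaw": 60},
  {"delta_pos": [0,0,-45],"roll": 0,"jaw": 60},
  {"delta_pos": [0,0,-65],"roll": 0,"jaw": 60},
  {"delta_pos": [0,0,-80],"roll": 0,"jaw": 60},
  {"delta_pos": [0,0,-90],"roll": 0,"jaw": 60},
  {"delta_pos": [0,0,-90],"roll": 0,"jaw": 60},
  {"delta_pos": [0,0,-90],"roll": 0,"jaw": 60},
  {"delta_pos": [0,0,-90],"roll": 0,"jaw": 60},
  {"delta_pos": [0,0,-90],"roll": 0,"jaw": 60},
  {"delta_pos": [0,0,-90],"roll": 0,"jaw": 60},
  {"delta_pos": [0,0,-90],"roll": 0,"jaw": 60},
])

```text
time_s: 14.0
ee_pos: [645.8, -23.5, 225.1]
ee_rot: [-179.9, -0.0, 90.0]
force: [0.9, 0.6, 0.7]
gripper_width: 54.7
gripper_force: 0.0
```

```bash
python3 - <<'E'
from h import *
go(645,-23,130,0); print(env.state()["force"],env.state()["gripper_force"])
for n in("side","scene","wrist"):
    f,p=red(n,50,330,(645,-25)); cv2.imwrite(f"pics/{n}3.png",f["img"])
E
```

```text
delta [ 0.5 -0.6 95.1] roll -0.0 toolyaw -0.0 pos [645.8 -23.5 225.1] t 14.0 w 54.7
[0.9287973  0.55411957 0.65071287] 0.0
side red 64 c [624.9 -20.9] size [49.3 10.6] ang 89.3 z [147.6 151.6 153.9]
scene red 95 c [640.5 -34.4] size [41.3 65.5] ang 50.6 z [147.2 152.5 156.6]
wrist red 1024 c [625.9 -23.9] size [52.3 14.4] ang 89.1 z [150.8 154.2 155.8]
```

View pics/scene3.png

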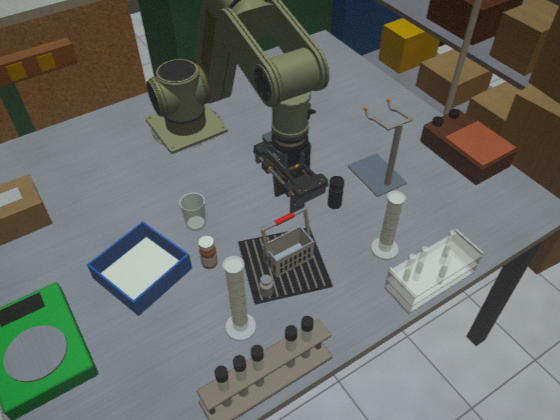

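The scene picture shows the bail standing up with its sleeve at (285,219), leaning about 20 mm toward the robot. I'll check whether the basket moved and whether the bail is still.

```bash
python3 - <<'E'
from h import *
f,p=red("wrist",50,330,(645,-25)); z=p[...,2]
m=(abs(z-74)<4)&(abs(p[...,0]-640)<60)&(abs(p[...,1]+25)<80)
for lo in(-70,-45,-20,5): print(np.percentile(p[...,0][m&(p[...,1]>lo)&(p[...,1]<lo+20)],[1,99]).round(1))
E
```

```text
wrist red 1029 c [626.2 -23.8] size [13.4 52.5] ang 0.4 z [150.7 154.2 155.9]
[672.7 676.7]
[672.9 676.3]
[672.7 676.7]
[672.8 676.3]
```

Basket unmoved, but the bail leans about 0.23 rad, close to its limit. I'll nudge it upright from one side with a finger and back off.

Call:
arm_command([
  {"delta_pos": [0,-11,0],"roll": 0,"jaw": 60},
  {"delta_pos": [0,-11,25],"roll": 0,"jaw": 60},
  {"delta_pos": [0,-11,50],"roll": 0,"jaw": 60},
  {"delta_pos": [0,-11,75],"roll": 0,"jaw": 60},
  {"delta_pos": [0,-11,88],"roll": 0,"jaw": 60},
  {"delta_pos": [0,-11,88],"roll": 0,"jaw": 60},
  {"delta_pos": [0,-6,88],"roll": 0,"jaw": 60},
  {"delta_pos": [0,-2,88],"roll": 0,"jaw": 60},
  {"delta_pos": [0,1,88],"roll": 0,"jaw": 60},
  {"delta_pos": [0,4,88],"roll": 0,"jaw": 60},
  {"delta_pos": [0,7,88],"roll": 0,"jaw": 60},
  {"delta_pos": [0,10,88],"roll": 0,"jaw": 60},
  {"delta_pos": [0,13,88],"roll": 0,"jaw": 60},
  {"delta_pos": [0,16,88],"roll": 0,"jaw": 60},
  {"delta_pos": [0,18,88],"roll": 0,"jaw": 60},
  {"delta_pos": [0,20,88],"roll": 0,"jaw": 60},
  {"delta_pos": [0,21,88],"roll": 0,"jaw": 60},
  {"delta_pos": [0,21,88],"roll": 0,"jaw": 60},
])

```text
time_s: 15.7
ee_pos: [667.3, -23.5, 137.9]
ee_rot: [180.0, -0.0, 90.0]
force: [-0.6, 0.1, -0.4]
gripper_width: 54.6
gripper_force: 0.0
```

```bash
python3 - <<'E'
from h import *
go(645,-23,134,0)
for n in("side","wrist"): red(n,50,330,(645,-25))
E
```

```text
delta [  0.5 -22.3   3.9] roll 0.0 toolyaw 0.0 pos [667.3 -23.5 137.9] t 15.7 w 54.6
side red 26 c [643.9  -6.4] size [10.2 18.8] ang 6.9 z [150.5 154.1 161.9]
wrist red 1572 c [645.5 -33.6] size [89.8 18.2] ang 82.4 z [152.8 156.4 158.2]
```

Bar is at about 645. I'll back off and rise.

Call:
arm_command([
  {"delta_pos": [0,-4,0],"roll": 0,"jaw": 60},
  {"delta_pos": [0,-10,0],"roll": 0,"jaw": 60},
  {"delta_pos": [0,-17,0],"roll": 0,"jaw": 60},
  {"delta_pos": [0,-22,0],"roll": 0,"jaw": 60},
  {"delta_pos": [0,-22,0],"roll": 0,"jaw": 60},
  {"delta_pos": [0,-22,-10],"roll": 0,"jaw": 60},
  {"delta_pos": [0,-22,-30],"roll": 0,"jaw": 60},
  {"delta_pos": [0,-22,-55],"roll": 0,"jaw": 60},
  {"delta_pos": [0,-22,-80],"roll": 0,"jaw": 60},
  {"delta_pos": [0,-22,-90],"roll": 0,"jaw": 60},
  {"delta_pos": [0,-22,-90],"roll": 0,"jaw": 60},
  {"delta_pos": [0,-22,-90],"roll": 0,"jaw": 60},
  {"delta_pos": [0,-22,-90],"roll": 0,"jaw": 60},
  {"delta_pos": [0,-22,-90],"roll": 0,"jaw": 60},
  {"delta_pos": [0,-22,-90],"roll": 0,"jaw": 60},
  {"delta_pos": [0,-22,-90],"roll": 0,"jaw": 60},
  {"delta_pos": [0,-22,-90],"roll": 0,"jaw": 60},
  {"delta_pos": [0,-22,-90],"roll": 0,"jaw": 60},
  {"delta_pos": [0,-22,-90],"roll": 0,"jaw": 60},
  {"delta_pos": [0,-22,-90],"roll": 0,"jaw": 60},
])

```text
time_s: 17.47
ee_pos: [645.0, -23.5, 228.0]
ee_rot: [180.0, -0.0, 90.0]
force: [-0.7, -0.7, -0.9]
gripper_width: 55.1
gripper_force: 0.0
```

```bash
python3 - <<'E'
from h import *
go(645,-23,130,0)
for n in("side","wrist"): red(n,50,330,(645,-25))
E
```

```text
delta [ 0.5 -0.  98. ] roll -0.0 toolyaw -0.0 pos [645.  -23.5 228. ] t 17.47 w 55.1
side red 55 c [644.3 -20.7] size [45.7  9.7] ang 85.6 z [150.3 153.7 156.3]
wrist red 983 c [647.3 -23.6] size [51.7 12.4] ang 89.8 z [153.3 156.5 157.9]
```

Upright at x≈646, standing by itself. I'll grip the sleeve.

Call:
arm_command([
  {"delta_pos": [0,1,20],"roll": 0,"jaw": 60},
  {"delta_pos": [0,1,45],"roll": 0,"jaw": 60},
  {"delta_pos": [0,1,70],"roll": 0,"jaw": 60},
  {"delta_pos": [0,1,88],"roll": 0,"jaw": 60},
  {"delta_pos": [0,1,96],"roll": 0,"jaw": 60},
  {"delta_pos": [0,1,97],"roll": 0,"jaw": 60},
  {"delta_pos": [0,1,97],"roll": 0,"jaw": 45},
  {"delta_pos": [0,1,97],"roll": 0,"jaw": 35},
  {"delta_pos": [0,1,97],"roll": 0,"jaw": 25},
  {"delta_pos": [0,1,97],"roll": 0,"jaw": 18},
  {"delta_pos": [0,1,97],"roll": 0,"jaw": 8},
  {"delta_pos": [0,1,97],"roll": 0,"jaw": 8},
  {"delta_pos": [0,1,97],"roll": 0,"jaw": 8},
  {"delta_pos": [0,1,97],"roll": 0,"jaw": 8},
], squeeze=35)

```text
time_s: 18.73
ee_pos: [646.3, -23.5, 131.4]
ee_rot: [180.0, 0.0, 90.0]
force: [0.1, -0.7, 2.2]
gripper_width: 13.3
gripper_force: 35.0
```

Call:
arm_command([
  {"delta_pos": [0,0,-2],"roll": 0,"jaw": 8},
  {"delta_pos": [0,0,-5],"roll": 0,"jaw": 8},
  {"delta_pos": [0,0,-10],"roll": 0,"jaw": 8},
  {"delta_pos": [0,0,-18],"roll": 0,"jaw": 8},
  {"delta_pos": [0,0,-28],"roll": 0,"jaw": 8},
  {"delta_pos": [0,0,-40],"roll": 0,"jaw": 8},
  {"delta_pos": [0,0,-52],"roll": 0,"jaw": 8},
  {"delta_pos": [0,0,-64],"roll": 0,"jaw": 8},
  {"delta_pos": [0,0,-76],"roll": 0,"jaw": 8},
  {"delta_pos": [0,0,-88],"roll": 0,"jaw": 8},
  {"delta_pos": [0,0,-100],"roll": 0,"jaw": 8},
  {"delta_pos": [0,0,-112],"roll": 0,"jaw": 8},
  {"delta_pos": [0,0,-124],"roll": 0,"jaw": 8},
  {"delta_pos": [0,0,-136],"roll": 0,"jaw": 8},
  {"delta_pos": [0,0,-146],"roll": 0,"jaw": 8},
  {"delta_pos": [0,0,-154],"roll": 0,"jaw": 8},
  {"delta_pos": [0,0,-158],"roll": 0,"jaw": 8},
  {"delta_pos": [0,0,-160],"roll": 0,"jaw": 8},
  {"delta_pos": [0,0,-160],"roll": 0,"jaw": 8},
])

```text
time_s: 20.32
ee_pos: [646.1, -23.5, 291.2]
ee_rot: [180.0, -0.0, 90.0]
force: [-0.5, -0.7, -4.6]
gripper_width: 13.4
gripper_force: 35.0
```

```bash
python3 - <<'E'
from h import *
go(400,290,290,0); red("scene",50,350,(645,-25))
E
```

```text
delta [ 313.5 -246.1    1.1] roll 0.0 toolyaw 0.0 pos [646.1 -23.5 291.2] t 20.32 w 13.4
scene red 28 c [648.2 -41.5] size [ 9.8 17.2] ang 22.6 z [311.  315.1 317.3]
```

Call:
arm_command([
  {"delta_pos": [1,0,0],"roll": 0,"jaw": 8},
  {"delta_pos": [3,-2,0],"roll": 0,"jaw": 8},
  {"delta_pos": [6,-4,0],"roll": 0,"jaw": 8},
  {"delta_pos": [10,-8,0],"roll": 0,"jaw": 8},
  {"delta_pos": [16,-12,0],"roll": 0,"jaw": 8},
  {"delta_pos": [23,-18,0],"roll": 0,"jaw": 8},
  {"delta_pos": [30,-24,0],"roll": 0,"jaw": 8},
  {"delta_pos": [38,-30,0],"roll": 0,"jaw": 8},
  {"delta_pos": [46,-36,0],"roll": 0,"jaw": 8},
  {"delta_pos": [54,-42,0],"roll": 0,"jaw": 8},
  {"delta_pos": [63,-49,0],"roll": 0,"jaw": 8},
  {"delta_pos": [71,-56,0],"roll": 0,"jaw": 8},
  {"delta_pos": [80,-63,0],"roll": 0,"jaw": 8},
  {"delta_pos": [89,-70,0],"roll": 0,"jaw": 8},
  {"delta_pos": [98,-77,0],"roll": 0,"jaw": 8},
  {"delta_pos": [106,-84,0],"roll": 0,"jaw": 8},
  {"delta_pos": [115,-91,0],"roll": 0,"jaw": 8},
  {"delta_pos": [124,-97,0],"roll": 0,"jaw": 8},
  {"delta_pos": [133,-104,0],"roll": 0,"jaw": 8},
  {"delta_pos": [141,-111,0],"roll": 0,"jaw": 8},
])

```text
time_s: 22.03
ee_pos: [534.4, 118.5, 291.0]
ee_rot: [180.0, -0.0, 90.0]
force: [0.2, 0.2, -4.1]
gripper_width: 12.8
gripper_force: 35.0
```

Call:
arm_command([
  {"delta_pos": [9,-7,0],"roll": 0,"jaw": 8},
  {"delta_pos": [18,-14,0],"roll": 0,"jaw": 8},
  {"delta_pos": [26,-21,0],"roll": 0,"jaw": 8},
  {"delta_pos": [35,-28,0],"roll": 0,"jaw": 8},
  {"delta_pos": [44,-34,0],"roll": 0,"jaw": 8},
  {"delta_pos": [53,-41,0],"roll": 0,"jaw": 8},
  {"delta_pos": [61,-48,0],"roll": 0,"jaw": 8},
  {"delta_pos": [70,-55,0],"roll": 0,"jaw": 8},
  {"delta_pos": [79,-62,0],"roll": 0,"jaw": 8},
  {"delta_pos": [88,-69,0],"roll": 0,"jaw": 8},
  {"delta_pos": [96,-76,0],"roll": 0,"jaw": 8},
  {"delta_pos": [105,-83,0],"roll": 0,"jaw": 8},
  {"delta_pos": [114,-90,0],"roll": 0,"jaw": 8},
  {"delta_pos": [123,-96,0],"roll": 0,"jaw": 8},
  {"delta_pos": [131,-103,0],"roll": 0,"jaw": 8},
  {"delta_pos": [140,-110,0],"roll": 0,"jaw": 8},
  {"delta_pos": [148,-116,0],"roll": 0,"jaw": 8},
  {"delta_pos": [155,-122,0],"roll": 0,"jaw": 8},
  {"delta_pos": [161,-127,0],"roll": 0,"jaw": 8},
  {"delta_pos": [166,-131,0],"roll": 0,"jaw": 8},
])

```text
time_s: 23.7
ee_pos: [403.4, 284.2, 290.9]
ee_rot: [180.0, 0.0, 90.0]
force: [0.6, -0.2, -3.8]
gripper_width: 13.2
gripper_force: 35.0
```

Call:
arm_command([
  {"delta_pos": [3,-2,0],"roll": 0,"jaw": 8},
  {"delta_pos": [5,-3,0],"roll": 0,"jaw": 8},
  {"delta_pos": [6,-4,0],"roll": 0,"jaw": 8},
  {"delta_pos": [6,-4,0],"roll": 0,"jaw": 8},
  {"delta_pos": [6,-4,0],"roll": 0,"jaw": 8},
  {"delta_pos": [6,-4,0],"roll": 0,"jaw": 8},
  {"delta_pos": [6,-4,0],"roll": 0,"jaw": 8},
  {"delta_pos": [6,-4,0],"roll": 0,"jaw": 8},
])

```text
time_s: 24.37
ee_pos: [400.2, 289.3, 291.0]
ee_rot: [180.0, 0.0, 90.0]
force: [-0.2, 0.3, -4.4]
gripper_width: 13.7
gripper_force: 35.0
```

```bash
python3 - <<'E'
from h import *
go(421,375,236,0)
s=env.state(); f=env.grab_frame("wrist"); np.save("w4.npy",(f,s),allow_pickle=True); p=pts(f,s);z=p[...,2]
cv2.imwrite("pics/w4.png",f["img"])
hsv=cv2.cvtColor(f["img"],cv2.COLOR_BGR2HSV); H,S,V=[hsv[...,i].astype(int) for i in range(3)]
org=((H>3)&(H<16)&(S>160)&(z>205)&(z<260)&(p[...,0]>440)).astype(np.uint8)
k,l,st,c=cv2.connectedComponentsWithStats(org)
for i in range(1,k):
    if st[i,4]>8: print('orange',c[i].round(),np.nanmean(p[l==i],0).round(1),np.nanmin(p[l==i],0).round(1),np.nanmax(p[l==i],0).round(1))
m=(z>205)&(z<245)&(p[...,0]>465)&(p[...,0]<600)&(abs(p[...,1]-375)<70)
for x in range(465,600,8):
    q=p[m&(p[...,0]>=x)&(p[...,0]<x+8)]
    for nm,g in(('lo',q[q[:,1]<375]),('hi',q[q[:,1]>=375])):
        if len(g)>3: print(x+4,nm,len(g),g[:,1].mean().round(1),np.percentile(g[:,1],[2,98]).round(1),np.percentile(g[:,2],[10,50,90]).round(1))
E
```

```text
delta [85.7 20.7 55. ] roll -0.0 toolyaw -0.02 pos [400.2 289.3 291. ] t 24.37 w 13.7
orange [394.  44.] [479.1 412.7 234.2] [474.6 408.3 223.8] [485.6 418.2 237.6]
orange [378. 160.] [475.1 338.1 234.4] [470.8 333.1 226.5] [482.7 342.3 237.4]
469 lo 63 338.1 [333.8 342. ] [230.4 233.  234.9]
477 lo 132 338.2 [333.  342.8] [232.6 234.7 236.3]
477 hi 196 413.1 [408.6 418.2] [231.6 234.2 236. ]
485 lo 54 338.1 [334.1 341.2] [218.6 221.4 226.5]
485 hi 103 412.1 [408.9 417.6] [222.5 232.9 235.6]
493 lo 92 337.3 [333.8 340.6] [216.  217.5 219.1]
493 hi 111 412.0 [408.9 416.1] [216.9 218.7 221.9]
501 lo 135 336.8 [332.9 340.4] [215.8 218.1 220.3]
501 hi 145 411.8 [408.5 416. ] [214.9 216.8 218.4]
509 lo 142 336.2 [332.3 340. ] [220.3 222.4 224.6]
509 hi 185 411.6 [408.1 415.6] [217.5 220.2 222.7]
517 lo 123 335.9 [331.7 339.7] [223.5 225.4 226.5]
517 hi 181 411.2 [407.6 415.3] [222.  224.3 225.9]
525 lo 132 335.5 [331.8 339.2] [225.  226.4 227.9]
525 hi 161 410.8 [407.4 414.8] [224.1 225.8 227.3]
533 lo 124 335.0 [331.2 338.6] [225.9 227.6 229. ]
533 hi 179 410.2 [406.6 414.7] [225.1 227.  228.4]
541 lo 131 334.5 [330.6 338. ] [227.3 229.1 230.2]
541 hi 167 409.6 [406.5 413.6] [226.4 228.3 229.7]
549 lo 135 334.1 [330.  337.7] [228.5 230.2 231.5]
549 hi 175 409.5 [406.1 413.5] [227.6 229.5 230.9]
557 lo 130 333.7 [329.6 337.4] [229.8 231.5 232.6]
557 hi 186 408.9 [405.5 413.2] [228.8 230.8 232.1]
565 lo 729 358.0 [330.  374.6] [210.5 229.  233.2]
565 hi 263 398.0 [375.2 412.3] [214.7 231.1 233.1]
573 lo 987 354.8 [330.2 373.9] [230.4 234.5 235.8]
573 hi 1037 392.6 [375.7 411.6] [229.8 233.9 235.8]
581 lo 75 367.6 [345.5 374.5] [229.7 230.9 234.4]
581 hi 137 397.2 [375.9 411.8] [233.6 234.8 235.5]
```

View pics/w4.png

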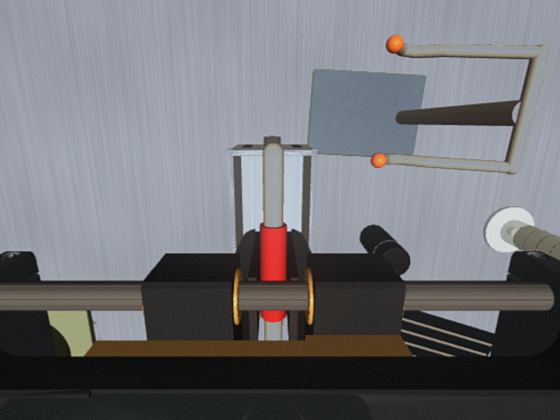

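The wrist picture shows the bail vertical in the grip with the sleeve at (273,270), the basket level below, and the hook tips at (394,44) and (378,160). The hook has yaw −3.1° and its seat is at (499.3, 374.5), with prong tops at z≈216 there, as given.

Call:
arm_command([
  {"delta_pos": [2,0,0],"roll": 0.05,"jaw": 8},
  {"delta_pos": [6,0,0],"roll": 0.1,"jaw": 8},
  {"delta_pos": [12,1,0],"roll": 0.15,"jaw": 8},
  {"delta_pos": [20,1,0],"roll": 0.2,"jaw": 8},
  {"delta_pos": [29,1,0],"roll": 0.25,"jaw": 8},
  {"delta_pos": [38,2,0],"roll": 0.3,"jaw": 8},
  {"delta_pos": [47,2,0],"roll": 0.35,"jaw": 8},
  {"delta_pos": [56,3,0],"roll": 0.4,"jaw": 8},
  {"delta_pos": [65,3,0],"roll": 0.45,"jaw": 8},
  {"delta_pos": [73,4,4],"roll": 0.5,"jaw": 8},
  {"delta_pos": [80,4,10],"roll": 0.55,"jaw": 8},
  {"delta_pos": [85,4,17],"roll": 0.6,"jaw": 8},
  {"delta_pos": [88,4,25],"roll": 0.62,"jaw": 8},
  {"delta_pos": [90,4,33],"roll": 0.62,"jaw": 8},
  {"delta_pos": [90,4,41],"roll": 0.62,"jaw": 8},
  {"delta_pos": [90,4,48],"roll": 0.62,"jaw": 8},
  {"delta_pos": [90,4,53],"roll": 0.62,"jaw": 8},
  {"delta_pos": [90,4,55],"roll": 0.62,"jaw": 8},
  {"delta_pos": [90,4,55],"roll": 0.62,"jaw": 8},
  {"delta_pos": [90,4,55],"roll": 0.62,"jaw": 8},
])

```text
time_s: 26.08
ee_pos: [404.3, 379.5, 236.2]
ee_rot: [180.0, -0.0, 86.9]
force: [0.8, -0.3, -3.8]
gripper_width: 13.1
gripper_force: 35.0
```

```bash
python3 - <<'E'
from h import *
go(499.3,374.5,236,-3.1)
s=env.state(); print(s["force"]); f,p=red("wrist",50,330,(404,379)); red("side",150,330,(404,379))
z=p[...,2]; m=(z>205)&(z<245)&(p[...,0]>465)&(p[...,0]<560)&(abs(p[...,1]-375)<70)
for x in(481,493,501,509,525,541): 
    q=p[m&(abs(p[...,0]-x)<4)]; print(x,[(len(g),np.mean(g[:,1]).round(1),np.median(g[:,2]).round(1)) for g in(q[q[:,1]<375],q[q[:,1]>375]) if len(g)>3])
E
```

```text
delta [ 0.2 95.2  0.3] roll -0.0 toolyaw -3.12 pos [404.3 379.5 236.2] t 26.08 w 13.1
[ 0.8216882  -0.25939987 -3.80387617]
wrist red 1707 c [428.3 400.3] size [105.1  51.1] ang 37.8 z [258.  261.3 263. ]
side red 113 c [398.2 406.2] size [14.4 39.3] ang 49.9 z [254.9 259.7 287.8]
481 [(222, np.float64(414.5), np.float64(234.7))]
493 [(124, np.float64(413.9), np.float64(218.8))]
501 [(174, np.float64(413.1), np.float64(217.0))]
509 [(235, np.float64(412.6), np.float64(220.2))]
525 [(206, np.float64(411.7), np.float64(225.8))]
541 [(214, np.float64(410.8), np.float64(228.1))]
```

Call:
arm_command([
  {"delta_pos": [1,2,0],"roll": 0,"jaw": 8},
  {"delta_pos": [1,6,0],"roll": 0,"jaw": 8},
  {"delta_pos": [1,12,0],"roll": 0,"jaw": 8},
  {"delta_pos": [1,19,0],"roll": 0,"jaw": 8},
  {"delta_pos": [1,26,0],"roll": 0,"jaw": 8},
  {"delta_pos": [1,33,0],"roll": 0,"jaw": 8},
  {"delta_pos": [1,40,0],"roll": 0,"jaw": 8},
  {"delta_pos": [1,47,0],"roll": 0,"jaw": 8},
  {"delta_pos": [1,54,0],"roll": 0,"jaw": 8},
  {"delta_pos": [1,61,0],"roll": 0,"jaw": 8},
  {"delta_pos": [1,68,0],"roll": 0,"jaw": 8},
  {"delta_pos": [1,75,0],"roll": 0,"jaw": 8},
  {"delta_pos": [1,82,0],"roll": 0,"jaw": 8},
  {"delta_pos": [1,88,0],"roll": 0,"jaw": 8},
  {"delta_pos": [1,92,0],"roll": 0,"jaw": 8},
  {"delta_pos": [1,94,0],"roll": 0,"jaw": 8},
  {"delta_pos": [1,95,0],"roll": 0,"jaw": 8},
  {"delta_pos": [1,95,0],"roll": 0,"jaw": 8},
  {"delta_pos": [1,95,0],"roll": 0,"jaw": 8},
  {"delta_pos": [1,95,0],"roll": 0,"jaw": 8},
])

```text
time_s: 27.85
ee_pos: [498.7, 375.4, 236.0]
ee_rot: [-180.0, -0.0, 86.9]
force: [-0.3, -0.5, -4.2]
gripper_width: 13.1
gripper_force: 35.0
```

```bash
python3 - <<'E'
from h import *
go(499.3,375,202,-3.1); print(env.state()["force"])
f=env.grab_frame("side"); cv2.imwrite("pics/side5.png",cv2.resize(f["img"][230:420,90:350],None,fx=3,fy=3))
E
```

```text
delta [-0.4  0.7 34. ] roll 0.0 toolyaw -3.09 pos [498.7 375.4 236. ] t 27.85 w 13.1
[-0.34382226 -0.49405361 -4.17685808]
```

View pics/side5.png

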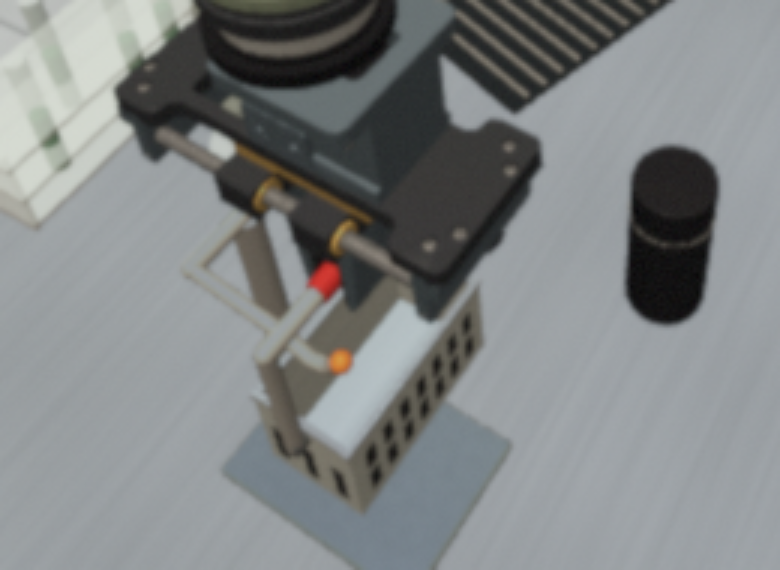

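The picture shows the bar beyond the orange tip at (340,360) and above the dip, with the prong between the sleeve at (325,280) and the leg at (270,350). Lowering now.

Call:
arm_command([
  {"delta_pos": [0,0,2],"roll": 0,"jaw": 8},
  {"delta_pos": [0,0,5],"roll": 0,"jaw": 8},
  {"delta_pos": [0,0,9],"roll": 0,"jaw": 8},
  {"delta_pos": [0,0,13],"roll": 0,"jaw": 8},
  {"delta_pos": [0,0,17],"roll": 0,"jaw": 8},
  {"delta_pos": [0,0,21],"roll": 0,"jaw": 8},
  {"delta_pos": [0,0,25],"roll": 0,"jaw": 8},
  {"delta_pos": [0,0,28],"roll": 0,"jaw": 8},
  {"delta_pos": [0,0,30],"roll": 0,"jaw": 8},
  {"delta_pos": [0,0,31],"roll": 0,"jaw": 8},
  {"delta_pos": [0,0,31],"roll": 0,"jaw": 8},
  {"delta_pos": [0,0,31],"roll": 0,"jaw": 8},
])

```text
time_s: 28.9
ee_pos: [499.1, 375.4, 205.1]
ee_rot: [180.0, -0.0, 86.9]
force: [-0.1, -0.3, -4.6]
gripper_width: 12.9
gripper_force: 35.0
```

Call:
arm_command([
  {"delta_pos": [0,0,0.5],"roll": 0,"jaw": 8},
  {"delta_pos": [0,0,1],"roll": 0,"jaw": 8},
  {"delta_pos": [0,0,1.5],"roll": 0,"jaw": 8},
  {"delta_pos": [0,0,2],"roll": 0,"jaw": 8},
  {"delta_pos": [0,0,2],"roll": 0,"jaw": 8},
], squeeze=15)

```text
time_s: 29.32
ee_pos: [499.0, 375.4, 203.2]
ee_rot: [180.0, -0.0, 86.9]
force: [-0.5, -1.0, -3.4]
gripper_width: 13.6
gripper_force: 15.0
```

Call:
arm_command([
  {"delta_pos": [0,0,0.5],"roll": 0,"jaw": 8},
  {"delta_pos": [0,0,1],"roll": 0,"jaw": 8},
  {"delta_pos": [0,0,1.5],"roll": 0,"jaw": 8},
  {"delta_pos": [0,0,1.5],"roll": 0,"jaw": 8},
  {"delta_pos": [0,0,1.5],"roll": 0,"jaw": 8},
], squeeze=8)

```text
time_s: 29.73
ee_pos: [499.1, 375.5, 202.8]
ee_rot: [179.9, -0.1, 86.9]
force: [-2.1, -2.6, 5.7]
gripper_width: 13.7
gripper_force: 8.0
```

```bash
python3 - <<'E'
from h import *
go(499.3,375,202,-3.1); print(env.state()["force"]); red("side",150,330,(499,375)); red("scene",150,330,(499,375))
E
```

```text
delta [-0.5  0.2  0.8] roll -0.0 toolyaw -3.1 pos [499.1 375.5 202.8] t 29.73 w 13.7
[-2.1408628  -2.61447656  5.72290628]
side red 72 c [490.3 404.3] size [12.2 46.5] ang 46.9 z [222.7 225.9 285.9]
scene red 22 c [497.8 357. ] size [12.2 21.3] ang 54.0 z [221.8 226.8 232.8]
```

Seated (upward reaction force, sleeve top at z≈227). I'll release and rise.

Call:
arm_command([
  {"delta_pos": [0,0,-0.5],"roll": 0,"jaw": 17},
  {"delta_pos": [0,0,-0.5],"roll": 0,"jaw": 20},
  {"delta_pos": [0,0,-0.5],"roll": 0,"jaw": 25},
  {"delta_pos": [0,0,-0.5],"roll": 0,"jaw": 32},
  {"delta_pos": [0,0,-0.5],"roll": 0,"jaw": 40},
  {"delta_pos": [0,0,-0.5],"roll": 0,"jaw": 50},
  {"delta_pos": [0,0,-0.5],"roll": 0,"jaw": 55},
  {"delta_pos": [0,0,-0.5],"roll": 0,"jaw": 55},
  {"delta_pos": [0,0,-10],"roll": 0,"jaw": 55},
  {"delta_pos": [0,0,-25],"roll": 0,"jaw": 55},
  {"delta_pos": [0,0,-45],"roll": 0,"jaw": 55},
  {"delta_pos": [0,0,-70],"roll": 0,"jaw": 55},
  {"delta_pos": [0,0,-95],"roll": 0,"jaw": 55},
  {"delta_pos": [0,0,-115],"roll": 0,"jaw": 55},
  {"delta_pos": [0,0,-120],"roll": 0,"jaw": 55},
  {"delta_pos": [0,0,-120],"roll": 0,"jaw": 55},
  {"delta_pos": [0,0,-120],"roll": 0,"jaw": 55},
  {"delta_pos": [0,0,-120],"roll": 0,"jaw": 55},
  {"delta_pos": [0,0,-120],"roll": 0,"jaw": 55},
  {"delta_pos": [0,0,-120],"roll": 0,"jaw": 55},
])

```text
time_s: 31.5
ee_pos: [498.6, 375.1, 320.1]
ee_rot: [-179.9, 0.1, 86.9]
force: [0.1, 0.6, -0.1]
gripper_width: 50.6
gripper_force: 0.0
```

```bash
python3 - <<'E'
from h import *
go(499.3,375,202,-3.1); print(env.state()["force"])
f,p=red("wrist",150,330,(499,375)); cv2.imwrite("pics/w6.png",f["img"])
a=f["img"]; red("scene",150,330,(499,375)); f,p=red("side",150,330,(499,375))
cv2.imwrite("pics/fin.png",np.hstack([cv2.resize(a,(400,300)),cv2.resize(f["img"][230:420,100:350],(395,300))]))
E
```

```text
delta [1.000e-01 9.000e-01 1.181e+02] roll -0.0 toolyaw -3.1 pos [498.6 375.1 320.1] t 31.5 w 50.6
[ 0.0660645   0.59568159 -0.14751083]
wrist red 814 c [490.7 379.5] size [77.9 28.8] ang 86.7 z [225.7 228.1 229.7]
scene red 66 c [503.6 374.9] size [55.3 13.5] ang 86.2 z [221.  226.9 230.3]
side red 244 c [497.7 376.8] size [50.9 10.8] ang 87.7 z [221.9 225.7 227.7]
```

View pics/fin.png

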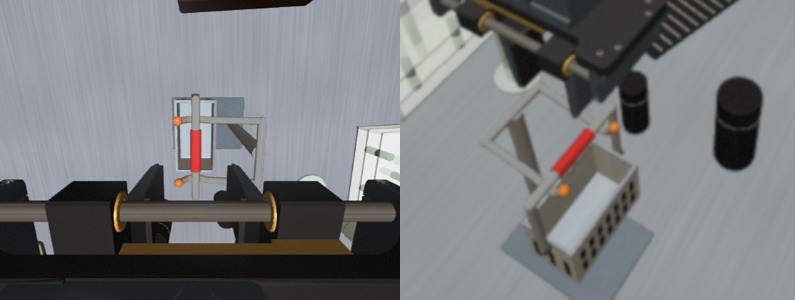

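The picture shows the bar in both prongs, with the sleeve between the orange tips and the basket centred below. I'll let it settle, check level and hand in.

Call:
arm_command([
  {"delta_pos": [0,0,0],"roll": 0,"jaw": 55},
  {"delta_pos": [0,0,0],"roll": 0,"jaw": 55},
  {"delta_pos": [0,0,0],"roll": 0,"jaw": 55},
  {"delta_pos": [0,0,0],"roll": 0,"jaw": 55},
  {"delta_pos": [0,0,0],"roll": 0,"jaw": 55},
  {"delta_pos": [0,0,0],"roll": 0,"jaw": 55},
  {"delta_pos": [0,0,0],"roll": 0,"jaw": 55},
  {"delta_pos": [0,0,0],"roll": 0,"jaw": 55},
  {"delta_pos": [0,0,0],"roll": 0,"jaw": 55},
  {"delta_pos": [0,0,0],"roll": 0,"jaw": 55},
  {"delta_pos": [0,0,0],"roll": 0,"jaw": 55},
  {"delta_pos": [0,0,0],"roll": 0,"jaw": 55},
])

```text
time_s: 32.65
ee_pos: [499.0, 375.4, 321.5]
ee_rot: [180.0, -0.0, 86.9]
force: [0.3, 0.3, 0.1]
gripper_width: 50.0
gripper_force: 0.0
```

```bash
python3 - <<'E'
from h import *
for i in range(2):
    f,p=red("wrist",215,240,(499,375)); z=p[...,2]
    m=(z>130)&(z<160)&(abs(p[...,0]-499)<45)&(p[...,1]>370)&(p[...,1]<430)
    for lo,hi in((462,474),(474,490),(508,522),(522,535)):
        g=p[m&(p[...,0]>lo)&(p[...,0]<hi)]
        if len(g): print(lo,len(g),np.percentile(g[:,2],[50,90]).round(1),end=' ')
    g=p[m]; print(g[:,0].min().round(1),g[:,0].max().round(1))
E
```

```text
wrist red 829 c [490.  376.6] size [82.2 31.5] ang 86.1 z [225.1 228.1 229.7]
462 187 [146.7 147.9] 474 11 [147.1 147.8] 508 30 [147.  147.9] 522 209 [147.2 148.3] 466.6 531.6
wrist red 835 c [490.2 379.3] size [76.8 30.7] ang 86.7 z [225.2 228.1 229.8]
462 190 [146.8 147.8] 474 9 [146.7 147.7] 508 29 [147.3 148.1] 522 214 [147.2 148.2] 466.7 531.7
```

Level (both rims at 147 mm) and still.

```bash
python3 -c "
from workcell import env
print(env.job_done())"
```

```text
the job is handed in; nothing more can be done
None
```

The basket hangs level and still on the hook stand with its bail in both prong seats and the gripper clear. I handed the job in at about 33 s; the bail first stood leaning about 0.23 rad, so I nudged it upright before lifting.

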